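Release the dead-man paddle and slide the vial rack home under the reading head

ROBOT

A 6-joint arm with a two-finger parallel gripper is mounted at the origin on a cart in front of the work surface, level with it; the furniture and walls round the work are solid. World frame = base frame: x ahead of the robot, y to its left, z up, the work surface at z = 0. Lengths are in m, angles in rad, forces in N, time in s.
With the tool pointing down it reaches from about 0.35 to 0.875 m from the base axis. Payload 15.5 kg.
Tool frame: the origin (TCP) lies at the very end of the fingers, on their centre line; the grasp point (between the pads) lies 19 mm behind it; z points along the fingers, y is the line along which they close (so a half turn about z gives the same grasp; the last joint's range is limited). The gripper opens to 85 mm and grips with 20 to 120 N. Pads are 22 mm wide; open, the fingers measure 114 mm over their backs; the gripper's body (76 mm by 85 mm) begins 54 mm behind the grasp point. The pads swing forward as they close: fully open they stand 13 mm farther back than shut.
Start: joints at [-0.096, 0.494, 1.345, -0, 1.302, -0.096], TCP at [0.625, 0, 0.231] pointing down, gripper open.
Joint ranges: [-2.91, 2.91], [-0.82, 2.16], [0.22, 2.67], [-1.22, 4.37], [0.12, 2.79], [-3.08, 3.08]. Speed limits (rad/s): [1.89, 1.89, 2.57, 3.01, 3.01, 3.01].

INTERFACE

Orientations are given as a unit quaternion [w, x, y, z].
In Python, from station import env gives the robot as it stands.
- The arm moves only by the shell command python3 -m handwheel 'ROWS' [FORCE]. ROWS is JSON, a list of rows, each a list of 5 numbers: the gripper's target within -1 to 1 (fully open at 1, half-way at 0, shut at -1), then the shift along the tool's x, y, z as a fraction of full scale, then the turn about the tool's z as a fraction of full scale. A call has 1 to 12 rows; each row shifts and turns the commanded pose from where the row before left it, along the tool's axes as they then stand; what a row does not reach is not made up. Full scale, the value 1, is 2.5 cm for a shift and 6 degrees for a turn. A row lasts 1/8 s, in which the tool goes at most 62.5 mm and 10.7 degrees, less where a joint would pass 70% of its speed; a pose out of reach is approached as far as the arm can. A call with a number of a shift or a turn outside -1 to 1 is refused whole. A call with a gripper value outside its range is refused whole. The fingers move at their own pace and stop on an object; FORCE is the grip in N (left out, the last holds). Time passes only in rows, so rows that do not move let the fingers close. It gives the time, the measured TCP pose, the force, the opening and the grip force at its end, in the units of the state.
- env.read_state(): the state, without advancing time (a new reading comes with each control period).
- env.capture(name): name is "scene" or "side" or "wrist"; returns a dict with "pixels" (480x640x3 uint8, red, green, blue), "camera_matrix" (3x3 intrinsics, pixels), "dist_coeffs" ([k1, k2, p1, p2, k3] as OpenCV has them; the pictures are not rectified), "rvec" (rotation vector, rad) and "tvec" (3), from world to camera coordinates, as OpenCV has them. Camera axes: x right, y down, z forward; pixel columns grow to the right and rows downward; lengths in m; the calibration is good to about 2 mm. A picture is of the moment at which its call begins. There is no depth.
- env.job_done(): hands the job in; it is judged then, once.
The state is a dict: "t": time; "qpos": joint angles; "qvel": joint speeds; "joint_torque": joint torques, N m; "eef_pos": TCP position; "eef_rot": TCP orientation; "force": force on the tool from outside, world axes, zero at the start; "moment": the same for the moment, N m; "width": finger opening in m; "finger_force": force on a finger pad.
Only numpy, scipy, OpenCV 4.12 (cv2) and the standard library are available. Lean on these libraries where they do the work, as an engineer would, in place of code of your own. Each camera call takes 0.05 s, during which the arm holds its last target. There are 200 camera calls.

TASK

Send the rack of vials home under the white reading head: flip the red lock-off lever on the orange paddle forward (towards the reading head), squeeze the paddle fully against the black handle while the lever is still held over, and with the paddle squeezed slide the carriage along its rail until it meets its end stop. Then let go so that the paddle springs out again with its catch engaged in the home notch and the lever snaps back, and leave both vials standing in the rack and the wash bottle, the small capped bottle and the timer where they are.

Things in the scene. Friction and masses are not known exactly. Their poses are not given: they have to be found in the camera images.
- index_rail: Fixed aluminium rail bed, 450 x 104 mm, walls to 34 mm. Origin on the table under the handle's start; x = forward (travel, towards the reading head), z up, paddle on the -y side (nearer the robot). Dark steel home block: home notch and end stop in one, set anew each run for 96 to 120 mm of travel, not pushable. White reading head: gate at x = 254 to 356 mm, 160 high; the loaded rack passes.
- handle_mid (a point): Middle of the black handle, 85 mm above the table, riding with the carriage; axes as index_rail. The handle is a bar along x from -64 to +54 mm, 28 mm wide (y -14 to +14), z -17 to +17, on two 12 mm posts with 44 mm free below. Vial rack begins 60 mm ahead; vial tops are 5 mm higher than this point. A gripper can straddle handle and paddle from above.
- paddle_face (a point): Point on the orange paddle's outer face, 70 mm ahead of its hinge, 85 mm above the table. Plate 106 mm long, 6 thick, 34 high, on the handle's -y side, hinged on an upright pin 52 mm behind and 19 mm to the -y side of handle_mid. Own axes: x along the paddle to its free front end, -y outwards.
- lever_tip (a point): Outer end of the red lock-off lever (5 mm thick, 12 high, 85 mm above the table). Upright pivot in the paddle's slot, 62 mm ahead of the paddle hinge (10 mm ahead of handle_mid), 3 mm inside the outer face; the tip is 22 mm from it, pointing outwards and slightly rearwards. Turned forward it folds into the slot, flush with the face, and its inner tail clears the handle.
- lock_lever (a joint): Lock-off lever, rad: 0 = locked (sticks out; its tail blocks the paddle), 1.62 = folded fully forward. A light spring (1 to 3 N at the tip) returns it to 0 when let go while the paddle is out, so hold it over (a finger outside it keeps it folded) while squeezing. It need not be fully folded before the squeeze: the closing finger folds it the rest.
- paddle (a joint): Paddle, rad: 0 = out (outer face at the lever 30 mm from the handle's centre plane), 0.13 = fully squeezed (outer face 22 mm from it; handle and paddle together 36 mm thick). Takes 4 to 8 N at the lever. Its front end carries a steel catch tooth: below about 0.02 it stands in a notch and the carriage is locked; it rests near 0.09 while rubbing on the wall between notches.
- carriage (a joint): Carriage, m: 0 = start notch, growing forward. Slides with a few newtons once the paddle is squeezed. Home is where it meets the end stop; there the tooth faces the home notch (3 to 4 mm play either way). The place differs from run to run (0.096 to 0.120) and must be felt.
- vial_blue_mid (a point): Centre of a loose vial with blue cap, 23 mm across, 52 mm high, standing upright in a pocket of the loose white rack that lies between low lips on the carriage (centre 64 mm above the table).
- vial_black_mid (a point): Centre of a loose vial with black cap, 23 mm across, 52 mm high, standing likewise in another pocket of the rack.
- wash_bottle: Bystander: white squeeze bottle with blue cap and bent spout, 65 x 95 x 216 mm, origin under its centre. Loose.
- cal_bottle: Bystander: small white bottle with red cap, 45 mm across, 83 mm high, origin under its centre. Loose.
- timer: Bystander: pale desk timer, 54 x 66 x 22 mm, origin under its centre. Loose.
There are look-alikes about, which are no part of the job. Leave any turquoise look-alike of the part that bears vial_black_mid alone. What is shaped like the part that bears vial_blue_mid but green is not meant.

How it is judged:
By the outcome, as a careful person would: the job done as asked, in the order asked, and still so for the second after the job is handed in, with the robot touching nothing.
It also fails if it takes over 38 s, if anything falls off the work surface, if the arm or the gripper's body presses on something with over 40 N, if the wrist force passes 120 N, or if a joint passes its speed limit or range.

## Working session

There is one attempt and no reset: what is moved stays moved. The work goes in short steps, Python scripts to look and compute and a shell command to move; the robot and the scene stay as the last step left them, time stands still between calls to the robot, and variables do not carry over. Pictures are saved under pics/ and viewed, at most 10 in all, crops included, and the job is handed in when it is done.

```bash
mkdir -p pics; cat > h.py <<'E'
import numpy as np, cv2
from station import env
def cap(n,f=None):
    c=env.capture(n)
    if f: cv2.imwrite('pics/'+f,c['pixels'][:,:,::-1])
    np.savez('pics/'+n+'.npz',**{k:np.array(v) for k,v in c.items()}); return c
def load(n): return dict(np.load('pics/'+n+'.npz'))
def ray(c,u,v):
    K=np.array(c['camera_matrix']);d=np.array(c['dist_coeffs'])
    p=cv2.undistortPoints(np.array([[[u,v]]],float),K,d)[0,0]
    R=cv2.Rodrigues(np.array(c['rvec']))[0];t=np.array(c['tvec']).ravel()
    return -R.T@t, R.T@np.array([p[0],p[1],1])
def atz(c,u,v,z):
    o,d=ray(c,u,v); return o+d*(z-o[2])/d[2]
def proj(c,P):
    return cv2.projectPoints(np.array(P,float).reshape(-1,3),np.array(c['rvec']),np.array(c['tvec']),np.array(c['camera_matrix']),np.array(c['dist_coeffs']))[0][:,0]
E
python3 - <<'E'
from h import *
for n in ('scene','side','wrist'): cap(n,n+'0.png')
s=env.read_state(); print(s)
E
```

```text
{'t': 0.15, 'qpos': array([-9.54959097e-02,  4.94057666e-01,  1.34596968e+00, -3.29947292e-06,
        1.30252207e+00, -9.54876154e-02]), 'qvel': array([ 0.00109249, -0.00290682, -0.0021002 ,  0.00096776, -0.00094513,
       -0.00037775]), 'joint_torque': array([ 4.76028199e-04, -8.82539248e+01, -3.84067369e+01, -1.70366275e-04,
        7.04737889e-03, -2.97315989e-05]), 'eef_pos': array([6.24724477e-01, 3.10771405e-05, 2.30833013e-01]), 'eef_rot': array([-3.67965360e-04,  7.07109323e-01,  7.07104078e-01, -3.05699308e-04]), 'force': array([ 0.08372441,  0.14910865, -0.28741413]), 'moment': array([-0.03216498, -0.00151401,  0.06857811]), 'finger_force': 0.0, 'width': 0.08545459919989776}
```

View pics/scene0.png

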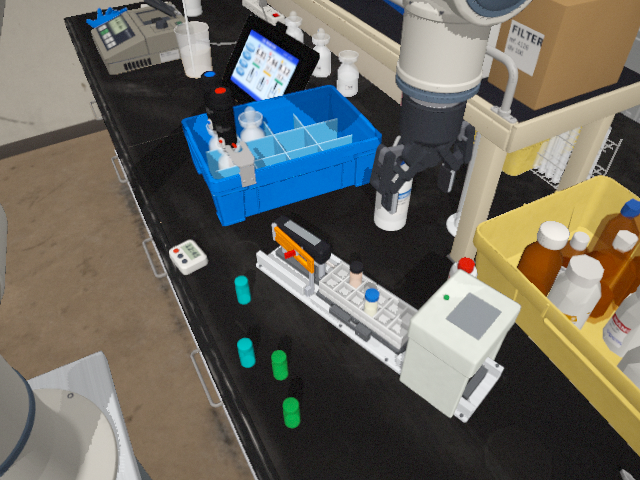

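View pics/wrist0.png

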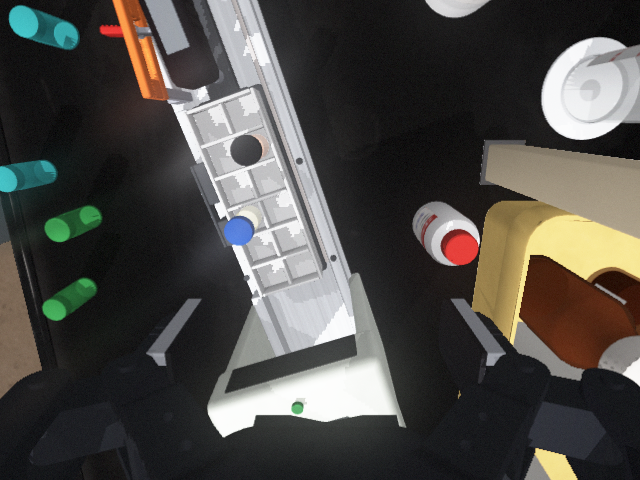

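The scene picture shows the handle and paddle near (300,245), with the red lever at (290,254) and the head at (460,340). The wrist picture shows the lever tip at (102,30), the paddle's front end at (155,98), the blue vial at (240,229) and the black one at (246,150).

```bash
python3 - <<'E'
from h import *
c=load('scene'); im=c['pixels'][205:325,240:400,::-1]
cv2.imwrite('pics/sc1.png',cv2.resize(im,None,fx=5,fy=5,interpolation=cv2.INTER_CUBIC))
w=load('wrist')
for u,v,z in [(102,30,.085),(166,98,.102),(147,98,.102),(238,230,.09),(246,150,.09),(350,275,.034),(257,85,.05),(190,112,.05)]: print((u,v,z),atz(w,u,v,z).round(4))
for u,v,z in [(287,254,.085),(372,296,.09),(356,267,.09),(258,254,.034)]: print('s',(u,v,z),atz(c,u,v,z).round(4))
print(ray(w,320,240),ray(c,320,240))
E
```

```text
(102, 30, 0.085) [0.4725 0.1307 0.085 ]
(166, 98, 0.102) [0.5176 0.0861 0.102 ]
(147, 98, 0.102) [0.5049 0.0861 0.102 ]
(238, 230, 0.09) [ 0.5571 -0.0092  0.09  ]
(246, 150, 0.09) [0.5667 0.0511 0.09  ]
(350, 275, 0.034) [ 0.6475 -0.0699  0.034 ]
(257, 85, 0.05) [0.5702 0.0983 0.05  ]
(190, 112, 0.05) [0.5153 0.078  0.05  ]
s (287, 254, 0.085) [0.4814 0.1297 0.085 ]
s (372, 296, 0.09) [ 0.5551 -0.0167  0.09  ]
s (356, 267, 0.09) [0.5647 0.0458 0.09  ]
s (258, 254, 0.034) [0.454  0.1992 0.034 ]
(array([0.62473418, 0.07286716, 0.37453343]), array([-0.01574862, -0.30190566, -0.9534758 ])) (array([ 0.2593988 , -0.39575802,  0.69111327]), array([ 0.3354022 ,  0.61864086, -0.71050351]))
```

View pics/sc1.png

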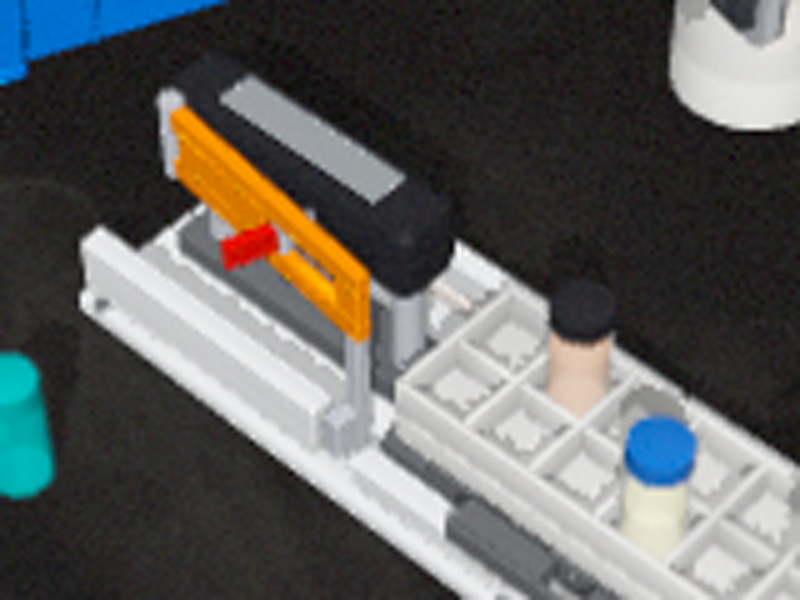

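The crop shows the lever tip at about scene (285,256), the paddle's front top corner at (313.6,259.4), its rear top corner at (275,227) and the tooth block at the front end in the start notch. Next I fit the pose to these points.

```bash
cat > fit.py <<'E'
from h import *
from scipy.optimize import least_squares
c=load('scene');w=load('wrist')
# pts in rail frame (m)
P=dict(tip=(.0055,-.0487,.085),pf=(.0526,-.0357,.102),pfi=(.0534,-.0297,.102),pr=(-.0524,-.022,.102))
O=[(w,'tip',102,30),(w,'pf',147,99),(w,'pfi',166,97),(c,'tip',285.2,256),(c,'pf',312.5,260),(c,'pr',275,227)]
def W(x,p):
    a=x[2];C,S=np.cos(a),np.sin(a);return [x[0]+C*p[0]-S*p[1],x[1]+S*p[0]+C*p[1],p[2]]
def f(x): return np.concatenate([(proj(k,W(x,P[n]))[0]-[u,v])*s for k,n,u,v in O for s in [.5 if k is w else 1]])
r=least_squares(f,[.52,.14,-1.3]);print(r.x,np.degrees(r.x[2]));print(r.fun.reshape(-1,2).round(1))
for n in [(0,0,.085),(.0055,-.0487,.085),(.253,-.05,.16)]: print(W(r.x,n))
E
python3 fit.py
python3 - <<'E'
from h import *
w=load('wrist')
# right rail wall edge direction
a=atz(w,347,275,.034);b=atz(w,270,50,.034);print(a,b,np.degrees(np.arctan2(*(a-b)[[1,0]])))
E
```

```text
[ 0.52217126  0.14765483 -1.23551844] -70.78999194721173
[[ 4.5  3.4]
 [ 0.6 -0.6]
 [-4.6 -0.6]
 [ 0.8 -0. ]
 [-0.6 -1.3]
 [-2.4 -2.7]]
[np.float64(0.5221712632227473), np.float64(0.14765482883859138), 0.085]
[np.float64(0.4779926060258988), np.float64(0.1264372359429931), 0.085]
[np.float64(0.5582003122480873), np.float64(-0.10770943574502191), 0.16]
[ 0.64467603 -0.06989199  0.034     ] [0.57934579 0.12603128 0.034     ] -71.55913437939238
```

View pics/side0.png

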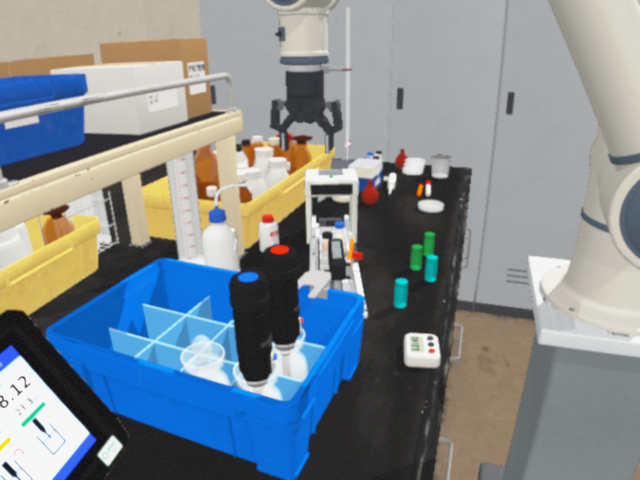

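The side view matches: the lever points towards the robot and the lane to the head is clear. The fit puts handle_mid at about (0.522, 0.148) with yaw about -71.2°. The tip agrees within 5 mm between cameras and lies within reach. I'll move above the handle behind the lever, turn, then look from near.

```bash
python3 -m handwheel '[[0.55,0.85,-0.57,0,0],[0.55,0.85,-0.57,0,0],[0.55,0.85,-0.57,0,0],[0.55,0.85,-0.57,0,0],[0.55,0.85,-0.57,0,0],[0.55,0.85,-0.57,0,0],[0.55,0.85,-0.57,0,0],[0.55,0.85,-0.6,0,0],[0.55,0,0,0,-1],[0.55,0,0,0,-1],[0.55,0,0,0,-1],[0.55,0,0,0,-0.13]]' 40
python3 - <<'E'
from h import *
w=cap('wrist','w1.png'); s=env.read_state();print(s['eef_pos'],s['eef_rot'],s['width'])
E
```

```text
t: 1.65
eef_pos: [0.5096, 0.1707, 0.2314]
eef_rot: [0.0, 0.582, 0.813, 0.0]
force: [1.2, 0.3, 0.6]
width: 0.0664
finger_force: 0.0
[0.50973323 0.17059033 0.23136757] [2.84334060e-05 5.82321890e-01 8.12958310e-01 3.79699148e-05] 0.06608849857234847
```

View pics/w1.png

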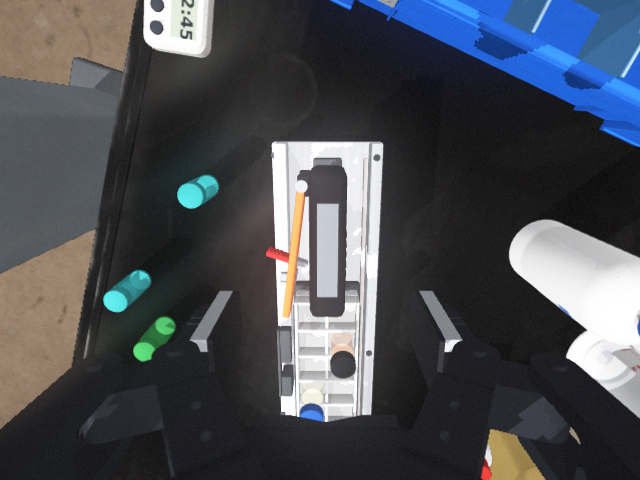

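The whole mechanism is in view: the handle's top from (327,166) to (327,315), the hinge pin at (302,186), the lever tip at (268,252) and the paddle's front at (288,316). I refit in the tool frame.

```bash
python3 - <<'E'
from h import *
from scipy.spatial.transform import Rotation as R
w=load('wrist');s=env.read_state();q=s['eef_rot'];T=R.from_quat([q[1],q[2],q[3],q[0]])
def t(P): return (T.inv().apply(P-s['eef_pos'])*1000).round(1)
for n,u,v,z in [('hf',327,315,.102),('hr',327,166,.102),('hl',309,245,.102),('hrr',346.5,245,.102),('tip',268,252,.085),('pf',284,316,.102),('pfi',291,316,.102),('pin',302,186,.105),('railL',272,143,.034),('railL2',279,400,.034),('railR',382,143,.034),('railR2',371,400,.034)]: print(n,t(atz(w,u,v,z)))
E
```

```text
hf [-75.5   1.  129.4]
hr [ 41.1   0.8 129.4]
hl [-17.4 -12.5 129.4]
hrr [-17.3  15.5 129.4]
tip [-28.9 -46.  146.4]
pf [-76.4 -32.9 129.4]
pfi [-76.4 -27.4 129.4]
pin [ 27.4 -16.8 126.4]
railL [ 52.8 -46.5 197.4]
railL2 [-213.   -49.4  197.4]
railR [ 52.9  48.4 197.4]
railR2 [-212.8   48.2  197.4]
```

```bash
python3 -m handwheel '[[0.55,0.15,-0.08,0.5,0],[0.55,0,0,0.9,0],[0.55,0,0,0.9,0],[0.55,0,0,0.9,0],[0.55,0,0,0.9,0],[0.55,0,0,0.9,0],[0.55,0,0,0.9,0],[0.55,0,0,0.6,0],[0.55,0,0,0.15,0],[0.55,0,0,0,0]]'
python3 - <<'E'
from h import *
w=cap('wrist','w2.png'); cap('scene'); s=env.read_state();print(s['eef_pos'],s['force'],s['width'])
a=w['pixels'][:,:,::-1];c=load('scene')['pixels'][170:320,220:400,::-1]
c=cv2.resize(c,(576,480),interpolation=cv2.INTER_CUBIC)
cv2.imwrite('pics/m2.png',cv2.resize(np.hstack([a,c]),(800,316)))
E
```

```text
t: 2.95
eef_pos: [0.5072, 0.173, 0.0651]
eef_rot: [0.0, 0.582, 0.813, 0.0]
force: [0.3, 0.3, -0.3]
width: 0.0664
finger_force: 0.0
[0.50751125 0.17301042 0.06562794] [ 0.65320984 -1.11046312  0.87048797] 0.0663019054735477
```

View pics/m2.png

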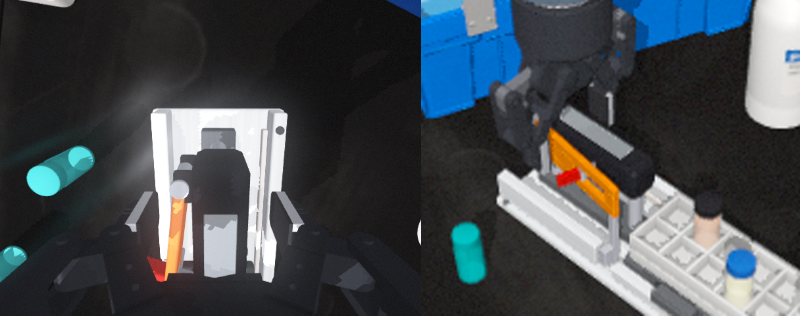

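The fingers straddle the handle with the outer finger just behind the red lever, and nothing is touched. Next is forward, to fold the lever.

```bash
python3 -m handwheel '[[0.55,-0.3,0,0,0],[0.55,-0.3,0,0,0],[0.55,-0.3,0,0,0],[0.55,-0.3,0,0,0],[0.55,-0.3,0,0,0],[0.55,-0.3,0,0,0],[0.55,-0.1,0,0,0],[0.55,0,0,0,0]]'
python3 - <<'E'
from h import *
w=cap('wrist','w3.png'); cap('scene'); s=env.read_state();print(s['eef_pos'],s['force'],s['moment'],s['width'])
a=w['pixels'][:,:,::-1];c=load('scene')['pixels'][170:320,220:400,::-1]
c=cv2.resize(c,(576,480),interpolation=cv2.INTER_CUBIC)
cv2.imwrite('pics/m3.png',cv2.resize(np.hstack([a,c]),(800,316)))
E
```

```text
t: 4.05
eef_pos: [0.5224, 0.1277, 0.065]
eef_rot: [-0.0, 0.582, 0.813, -0.0]
force: [-2.5, -0.0, 0.1]
width: 0.0661
finger_force: 1.4
[0.5221945  0.12787696 0.06496072] [-3.47761419 -0.14664444  1.46312654] [-0.09312062  0.44308732 -0.02461874] 0.0659032909297534
```

View pics/m3.png

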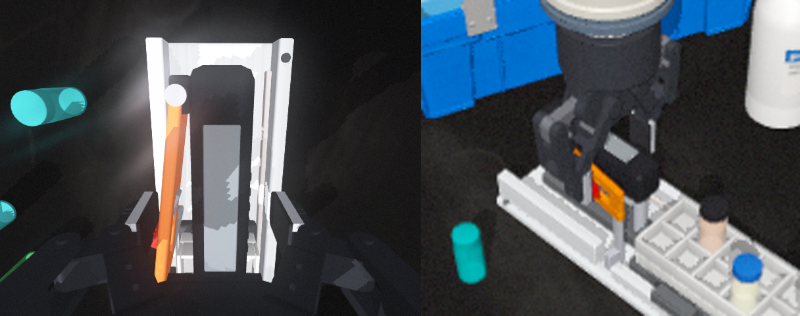

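The lever is folded under the outer finger, which feels 1.4 N outward. Now I close.

```bash
python3 -m handwheel '[[0.2,0,0,0,0],[0,0,0,0,0],[-0.15,0,0,0,0],[-0.3,0,0,0,0],[-0.3,0,0,0,0],[-0.3,0,0,0,0]]' 40
python3 - <<'E'
from h import *
w=cap('wrist','w4.png'); cap('scene','s4.png'); s=env.read_state();print(s['eef_pos'],s['force'],s['moment'],s['width'],s['finger_force'])
E
```

```text
t: 4.9
eef_pos: [0.5217, 0.1279, 0.0651]
eef_rot: [-0.0, 0.582, 0.813, -0.0]
force: [-6.4, -1.6, 6.3]
width: 0.0343
finger_force: 41.7
[0.52172168 0.12790326 0.06510737] [-5.46680246 -1.79637539  6.14325412] [-0.38914257  1.22660245 -0.14823204] 0.03438167457984993 41.700298162177205
```

The width of 34 mm means the paddle is fully squeezed. Now the slide.

```bash
python3 -m handwheel '[[-0.3,-0.1,0,0,0],[-0.3,-0.2,0,0,0],[-0.3,-0.3,0,0,0],[-0.3,-0.4,0,0,0],[-0.3,-0.4,0,0,0]]'; python3 -m handwheel '[[-0.3,-0.4,0,0,0],[-0.3,-0.4,0,0,0],[-0.3,-0.4,0,0,0],[-0.3,-0.4,0,0,0],[-0.3,-0.3,0,0,0],[-0.3,-0.2,0,0,0],[-0.3,0,0,0,0]]'
```

```text
t: 5.62
eef_pos: [0.5329, 0.0947, 0.0651]
eef_rot: [-0.001, 0.582, 0.813, -0.0]
force: [-6.5, 1.1, 6.6]
width: 0.0343
finger_force: 41.6
t: 6.5
eef_pos: [0.5498, 0.0446, 0.0651]
eef_rot: [-0.0, 0.582, 0.813, -0.001]
force: [-7.5, -5.6, 7.5]
width: 0.0344
finger_force: 40.8
```

```bash
for i in 1; do python3 -m handwheel '[[-0.3,-0.1,0,0,0],[-0.3,-0.1,0,0,0],[-0.3,-0.1,0,0,0]]' | grep -E 'pos|force'; done; python3 -m handwheel '[[-0.3,-0.08,0,0,0],[-0.3,-0.08,0,0,0]]'| grep -E 'pos|force'
```

```text
eef_pos: [0.552, 0.038, 0.0651]
force: [-8.8, 0.2, 7.5]
finger_force: 40.9
eef_pos: [0.5524, 0.0367, 0.065]
force: [-12.9, 37.1, 12.2]
finger_force: 43.1
```

```bash
python3 -m handwheel '[[-0.3,-0.08,0,0,0],[-0.3,-0.08,0,0,0]]'| grep -E 'pos|force'
```

```text
eef_pos: [0.5529, 0.035, 0.0648]
force: [-14.3, 58.3, 12.1]
finger_force: 44.8
```

It meets the end stop at about 96–97 mm of travel, where the backward force jumps to 37 N and then 58 N. I ease the push off.

```bash
python3 -m handwheel '[[-0.3,0.1,0,0,0],[-0.3,0.06,0,0,0],[-0.3,0,0,0,0]]'| grep -E 'pos|force'
python3 - <<'E'
from h import *
cap('scene','s5.png'); s=env.read_state();print(s['eef_pos'],s['force'],s['width'])
c=load('scene')['pixels'][200:350,260:460,::-1]
cv2.imwrite('pics/m5.png',cv2.resize(c,(800,600),interpolation=cv2.INTER_CUBIC))
E
```

```text
eef_pos: [0.5529, 0.0353, 0.0649]
force: [-6.9, 9.0, 2.5]
finger_force: 41.6
[0.55287236 0.03526763 0.06483192] [-7.84889723  8.94804578  3.41337243] 0.03441847612310213
```

View pics/m5.png

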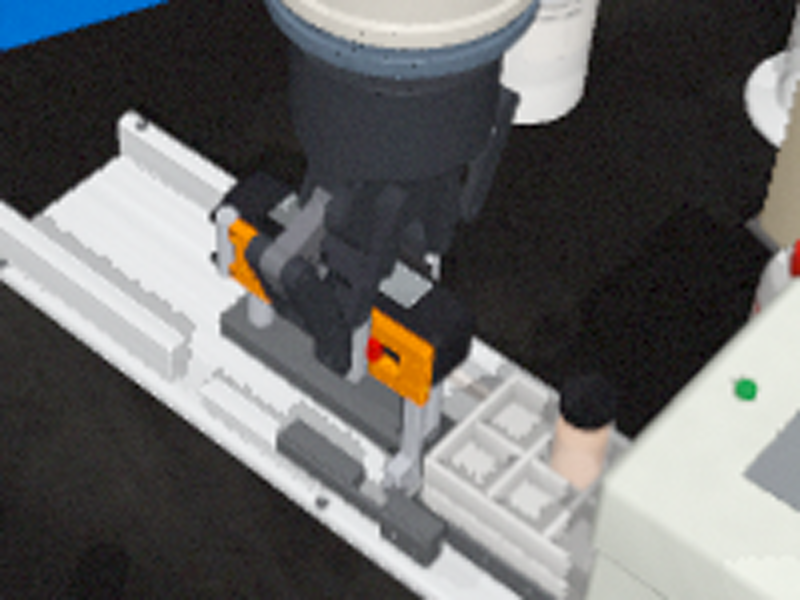

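The tooth at (405,470) faces the gap in the dark home block. Now release: open wide, shift outward to clear the lever, then lift.

```bash
python3 -m handwheel '[[0,0,0,0,0],[0.3,0,0,0,0],[0.6,0,0,0,0],[1,0,0,0,0],[1,0,0,0,0],[1,0,0,0,0],[1,0,-0.15,0,0],[1,0,-0.15,0,0],[1,0,0,0,0]]'| grep -E 'pos|force|width'
python3 -m handwheel '[[1,0,0,-0.2,0],[1,0,0,-0.5,0],[1,0,0,-0.8,0],[1,0,0,-0.9,0],[1,0,0,-0.9,0],[1,0,0,-0.9,0],[1,0.8,0,-0.8,0],[1,0.8,0,0,0],[1,0.8,0,0,0],[1,0.5,0,0,0],[1,0,0,0,0]]'
python3 - <<'E'
from h import *
w=cap('wrist','w6.png'); cap('scene','s6.png')
a=w['pixels'][:,:,::-1];c=load('scene')['pixels'][200:380,250:490,::-1]
c=cv2.resize(c,(640,480),interpolation=cv2.INTER_CUBIC)
cv2.imwrite('pics/m6.png',cv2.resize(np.hstack([a[:,150:510],c]),(800,384)))
E
```

```text
eef_pos: [0.547, 0.0316, 0.0651]
force: [-0.7, 0.0, 0.3]
width: 0.0857
finger_force: 0.0
t: 10.3
eef_pos: [0.5234, 0.1012, 0.1896]
eef_rot: [-0.0, 0.582, 0.813, -0.0]
force: [-0.0, -0.4, 0.1]
width: 0.0854
finger_force: 0.0
```

View pics/m6.png

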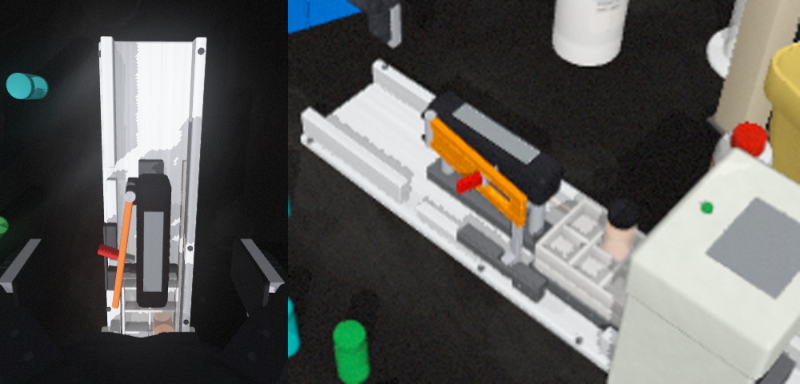

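The paddle is out with its tooth in the home notch, the lever sticks out again, and the carriage is home. The black vial stands upright, and the bystanders are untouched.

```bash
python3 -c "
from station import env
print(env.job_done())"
```

```text
the job is handed in; nothing more can be done
None
```

The job is handed in: the carriage is at its end stop after about 97 mm of travel, with the catch in the home notch, the lever snapped back, the black vial standing and the bystanders never touched; the blue vial was hidden under the head, so I could not see it at the end.

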